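# Open the spice box and put the salt shaker away in it

### The job

Open the wooden spice box: swing its lid up and back, past upright, until it stays open on its own, and let go of it. Then put the salt shaker away in the box, standing upright on the box's floor next to the spice jar that is in there. Leave the lid open, and do not tip over the spice jar or disturb the honey jar and the pepper mill.

Things in the scene. Friction and masses are not known exactly. Their poses are not given: they have to be found in the camera images.
- box: wooden box, fixed to the worktop: 160 (its x) x 240 (its y) x 125 mm high without the lid, walls and floor 6 mm thick, inside one open space. Origin: centre of its underside. x points to its back, where the hinge is; its front faces -x; z up. A wall cabinet above it (underside 0.42 m high, front at about world x = 0.63) leaves little room for an upright tool at the top of the lid's swing
- lid (a joint): the lid, a 160 x 240 mm board 12 mm thick, 0.2 to 0.45 kg, lying on top of the walls, hinged along the box's rear top edge. Angle in rad: 0 shut and level, 1.57 upright, 1.95 against its stop, leaning back over the rear. The hinge is nearly free: the lid falls shut from below 1.57 and falls open from beyond it
- lid_hinge (a point): middle of the hinge axis (fixed to the box): 80 mm behind the box's centre, 131 mm above the worktop; the axis runs along the box's y
- tab (a point): grip point of the lid's dark wooden pull tab, moves with the lid. The tab is 30 mm wide (along the box's y), 12 mm thick, in the lid's plane, and sticks out 50 mm in front of the box, in the middle. This point lies 33 mm out from the front wall, half-way through the thickness, 193 mm from the hinge axis, 131 mm above the worktop when shut. Its x points to the hinge, its y is the box's y
- shaker_center (a point): centre (half-way up, 45 mm above its foot) of the salt shaker: round, clear glass with a grey metal cap, 90 mm tall, 44 mm wide at its widest, the cap (its top 20 mm) 34 mm wide; 0.08 to 0.14 kg, standing loose on the worktop to the right of the box; its z is the way up
- jar_center (a point): centre (half-way up) of the spice jar with a black cap, 41 mm wide, 105 mm tall, standing loose in the rear part of the box, sometimes to the left, sometimes to the right; its z is the way up
- honey_jar: honey jar with a grey lid, 72 mm wide, 102 mm tall, standing loose on the worktop behind the shaker; leave it alone. Origin: centre of its underside
- pepper_mill: dark wooden pepper mill, 58 mm wide, 170 mm tall, standing loose behind the box to its right, left of the honey jar (another stands far off to the right); leave it alone. Origin: centre of its underside
Things that resemble listed ones, but are neither listed nor needed, are in the scene too. What is shaped like the part that bears shaker_center but red is not meant.

How it is judged (in metres and radians):
On the way:
1. the lid stays open on its own (past 1.8 rad), untouched by the robot, while the shaker is still outside the box (value of joint lid above 1.8 rad and contact force between each of the fingers, the arm and box below 0.1 N and (horizontal distance between shaker_center and box above 0.16 m or height (world z) of shaker_center above 0.15 m)), for 0.3 s.
At the end, for the whole second after the job is handed in: the lid stays open by itself beyond 1.8 rad; the salt shaker stands upright (within 0.15 rad) on the floor of the box, inside its walls, and the spice jar still stands upright in the box (value of joint lid above 1.8 rad and x of shaker_center in the frame of box between -0.075 and 0.075 m and y of shaker_center in the frame of box between -0.115 and 0.115 m and z of shaker_center in the frame of box between 0.04 and 0.062 m and angle between each of shaker_center, jar_center's own z axis and vertical below 0.15 rad and z of jar_center in the frame of box below 0.075 m and horizontal distance between jar_center and box below 0.14 m); the robot touches nothing.
It fails at once if the spice jar is tipped over (angle between jar_center's own z axis and vertical above 0.6 rad).
It fails at once if the honey jar is tipped or moved by more than 3 cm (angle between honey_jar's own z axis and vertical above 0.4 rad or distance of honey_jar from where it was at the start of the episode above 0.03 m).
It fails at once if the pepper mill is tipped or moved by more than 3 cm (angle between pepper_mill's own z axis and vertical above 0.4 rad or distance of pepper_mill from where it was at the start of the episode above 0.03 m).
It also fails if it takes over 64 s, if anything falls off the work surface, if the arm or the gripper's body presses on something with over 40 N, if the wrist force passes 120 N, or if a joint passes its speed limit or range.

### The arm

A 7-joint arm with a two-finger parallel gripper is mounted at the origin on a cart in front of the work surface, level with it; the furniture and walls round the work are solid. World frame = base frame: x ahead of the robot, y to its left, z up, the work surface at z = 0. Lengths are in mm, angles in rad, forces in N, time in s.
With the tool pointing down it reaches from about 350 to 900 mm from the base axis. Payload 7.2 kg.
Tool frame: the origin (TCP) lies at the very end of the fingers, on their centre line; the grasp point (between the pads) lies ctrl.grip_depth behind it (ctrl.grip_depth is the distance from the TCP to the grasp point, in mm); z points along the fingers, y is the line along which they close (so a half turn about z gives the same grasp; the last joint's range is limited). The gripper opens to 85 mm and grips with 20 to 120 N. Pads are 22 mm wide; open, the fingers measure 114 mm over their backs; the gripper's body (76 mm by 85 mm) begins 54 mm behind the grasp point. The pads swing forward as they close: fully open they stand 13 mm farther back than shut.
Start: joints at [-1.224, 0.411, -0.013, 1.596, 0.006, 1.134, -0.082], TCP at [251.889, 571.997, 231.297] pointing down, gripper open.
Joint ranges: [-2.95, 2.95], [-0.29, 1.99], [-1.47, 1.44], [0.14, 2.54], [-1.03, 4.17], [0.13, 1.85], [-2.86, 2.86]. Speed limits (rad/s): [2.39, 2.39, 3.01, 3.01, 3.14, 3.14, 3.14].

### API

Orientations are given as a unit quaternion [w, x, y, z].
In Python, from plant import ctrl gives the robot as it stands. Calls block until the motion is done:
- ctrl.reach(position, orientation): joint-space move of the TCP to a pose.
- ctrl.move_linear(position, max_speed=150, rot=None): straight line of the TCP; rot=None keeps the orientation; max_speed is the mean speed in mm/s.
- ctrl.movej(angles): joint-space move.
- ctrl.command_gripper(opening, grip_force=None): opening from 0.0 (shut) to 1.0 (fully open); grip_force is the grip in N (None keeps the last); returns when the fingers have stopped.
- ctrl.pause(seconds).
- ctrl.inverse_kinematics(position, orientation): joint angles nearest the present ones, or None.
- ctrl.observe(): the state.
- ctrl.read_camera(name): name is "side" or "top"; returns a dict with "pixels" (420x560x3 uint8, red, green, blue), "camera_matrix" (3x3 intrinsics, pixels), "view" (4x4, takes a point from world to camera coordinates). Camera axes: x right, y up, looking along -z (the intrinsics and any distortion apply to the point x, -y, -z); pixel columns grow to the right and rows downward; lengths in mm; the calibration is good to about 2 mm. A picture is of the moment at which its call begins. There is no depth.
A pose or a line that the arm cannot do raises ctrl.IKError and nothing moves.
- ctrl.finish_job(): hands the job in; it is judged then, once.
The state is a dict: "time_s": time; "joints": joint angles; "qd": joint speeds; "effort": joint torques, N m; "tcp_pos": TCP position; "tcp_rot": TCP orientation; "force": force on the tool from outside, world axes, zero at the start; "moment": the same for the moment, N m; "width": opening from 0.0 (shut) to 1.0 (fully open); "gripper_force": force on a finger pad.
Only numpy, scipy, OpenCV 4.12 (cv2) and the standard library are available. Lean on these libraries where they do the work, as an engineer would, in place of code of your own. Each camera call takes 0.05 s, during which the arm holds its last target. There are 200 camera calls.

## Working session

There is one attempt and no reset: what is moved stays moved. The work goes in short steps, each a Python script; the robot and the scene stay as the last script left them, time stands still between calls to the robot, and variables do not carry over. Pictures are saved under pics/ and viewed, at most 10 in all, crops included, and the job is handed in when it is done.

```bash
ls; mkdir -p pics; python3 - <<'E'
from plant import ctrl
import cv2,numpy as np
for n in("side","top"):
    c=ctrl.read_camera(n); cv2.imwrite(f"pics/{n}0.png",c["pixels"][:,:,::-1]); np.savez(f"pics/{n}0.npz",**c)
    V=c["view"]; print(n,c.keys(),np.round(c["camera_matrix"],1).tolist(),np.round(-V[:3,:3].T@V[:3,3]),np.round(V[:3,:3],2).tolist())
print(ctrl.grip_depth,ctrl.observe())
E
```

```text
pics
side dict_keys(['pixels', 'camera_matrix', 'view']) [[401.9, 0.0, 278.4], [0.0, 401.9, 210.7], [0.0, 0.0, 1.0]] [ 100. -311.  901.] [[0.14, -0.99, -0.0], [0.86, 0.12, 0.5], [-0.5, -0.07, 0.87]]
top dict_keys(['pixels', 'camera_matrix', 'view']) [[439.4, 0.0, 271.9], [0.0, 439.4, 204.7], [0.0, 0.0, 1.0]] [ 418. -239.  986.] [[-0.02, -1.0, -0.01], [0.99, -0.03, 0.16], [-0.16, -0.01, 0.99]]
18.700000000000003 {'time_s': 0.1, 'joints': array([-1.22416685,  0.41183561, -0.01270784,  1.59695622,  0.00560496,
        1.13429374, -0.08220794]), 'qd': array([ 0.00067612, -0.00245925, -0.00169926, -0.00173748,  0.00063081,
        0.0026423 , -0.00101542]), 'effort': array([ 2.88130934e-03, -6.01827765e+01,  6.84162565e-01, -3.00091231e+01,
        1.39547102e-02,  6.44702683e-03, -2.18131527e-05]), 'tcp_pos': array([251.75595591, 571.56872621, 230.52909448]), 'tcp_rot': array([-9.63332491e-05,  2.05923580e-01,  9.78567805e-01, -7.22240874e-04]), 'force': array([ 0.22796654, -0.67847927, -0.43170733]), 'moment': array([ 0.02504623, -0.00719025, -0.06010757]), 'gripper_force': 0.0, 'width': 0.9987553380242589}
```

View pics/side0.png

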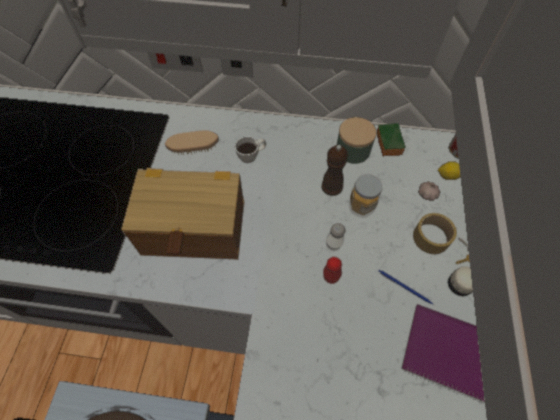

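View pics/top0.png

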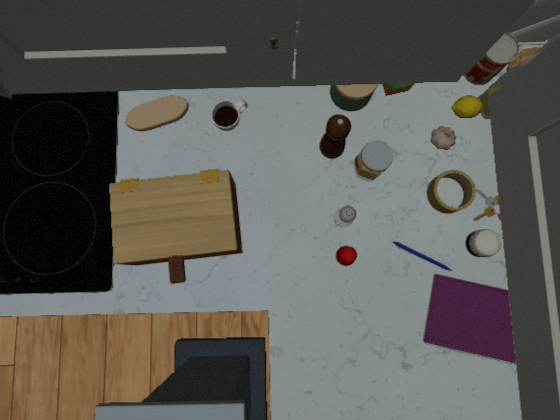

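Both views show the box with its tab to the front (top view: lid corners ≈(110,183), (228,171), (241,250), (115,263); tab (177,270)). The salt shaker's cap is at (348,213), the red lookalike at (347,255), the honey jar at (376,157) and the mill at (336,135).

```bash
cat > vis.py <<'E'
import cv2,numpy as np
def ray(c,uv):
    V=np.array(c["view"]);K=np.array(c["camera_matrix"])
    uv=np.atleast_2d(uv).astype(float)
    d=np.c_[(uv[:,0]-K[0,2])/K[0,0],-(uv[:,1]-K[1,2])/K[1,1],-np.ones(len(uv))]@V[:3,:3]
    return -V[:3,:3].T@V[:3,3],d
def plane(c,uv,z):
    o,d=ray(c,uv); return o+d*((z-o[2])/d[:,2])[:,None]
def tri(c1,uv1,c2,uv2):
    o1,d1=ray(c1,uv1);o2,d2=ray(c2,uv2);A=np.c_[d1[0],-d2[0]]
    s,*_=np.linalg.lstsq(A,o2-o1,rcond=None);p,q=o1+s[0]*d1[0],o2+s[1]*d2[0]
    return (p+q)/2,np.linalg.norm(p-q)
def hsv(c): return cv2.cvtColor(c["pixels"],cv2.COLOR_RGB2HSV)
def biggest(m):
    cs,_=cv2.findContours(m,cv2.RETR_EXTERNAL,cv2.CHAIN_APPROX_NONE); return max(cs,key=cv2.contourArea)[:,0,:]
E
python3 - <<'E'
from vis import *
for n in("top","side"):
    c=dict(np.load(f"pics/{n}0.npz")); h=hsv(c)
    for p in ([(170,220),(177,270),(240,225),(348,213),(345,220),(300,250)] if n=="top" else [(185,200),(175,242),(210,235),(337,230),(336,240)]): print(p,h[p[1],p[0]],end=' ')
    m=cv2.inRange(h,(14,70,85),(30,255,255)); m[:, 260:]=0; m[300:]=0; m=cv2.morphologyEx(m,cv2.MORPH_OPEN,np.ones((5,5)))
    k=biggest(m); ap=cv2.approxPolyDP(k,8,True)[:,0]; print(n,ap.tolist())
    r=cv2.minAreaRect(plane(c,k,137)[:,:2].astype(np.float32)); print(r)
    print(np.round(plane(c,ap,137)[:,:2]).tolist())
    x0,y0,x1,y1=(155,235,200,300) if n=="top" else (160,225,190,265)
    t=np.zeros(h.shape[:2],np.uint8); t[y0:y1,x0:x1]=cv2.inRange(h,(0,100,20),(14,255,110))[y0:y1,x0:x1]
    k=biggest(t); print("tab",cv2.boundingRect(k),[np.round(a,1) for a in cv2.minAreaRect(plane(c,k,137)[:,:2].astype(np.float32))[:2]])
    u0,v0,u1,v1=(330,195,365,235) if n=="top" else (320,215,355,255)
    cv2.imwrite(f"pics/c_{n}.png",cv2.resize(c["pixels"][v0:v1,u0:u1,::-1],None,fx=9,fy=9))
E
python3 -c "
import cv2,numpy as np
a=cv2.imread('pics/c_top.png');b=cv2.imread('pics/c_side.png');cv2.imwrite('pics/c.png',np.hstack([a,b]));print(a.shape,b.shape)"
```

```text
(170, 220) [ 20 100 117] (177, 270) [ 12 170  60] (240, 225) [105  12 126] (348, 213) [ 72  12 110] (345, 220) [25 18 84] (300, 250) [ 90  14 144] top [[228, 171], [111, 183], [114, 262], [235, 249]]
((536.9722900390625, -33.948974609375), (163.28321838378906, 238.81076049804688), 5.160066604614258)
[[621.0, -145.0], [603.0, 87.0], [448.0, 76.0], [467.0, -157.0]]
tab (164, 256, 21, 27) [array([431.3, -40.1]), array([50.2, 37.1])]
(185, 200) [ 18 121 139] (175, 242) [  9 138  70] (210, 235) [ 16 139  81] (337, 230) [ 30   7 117] (336, 240) [ 25  21 132] side [[138, 169], [123, 230], [232, 234], [238, 174]]
((536.550048828125, -34.14936065673828), (165.1898651123047, 239.6339111328125), 5.045266628265381)
[[604.0, 91.0], [445.0, 73.0], [467.0, -160.0], [622.0, -144.0]]
tab (160, 231, 30, 26) [array([427.8, -44.3]), array([62.2, 61.3])]
(360, 315, 3) (360, 315, 3)
```

View pics/c.png

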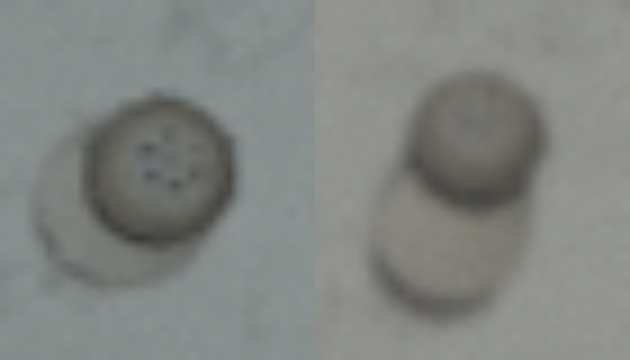

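```bash
cat > geo.py <<'E'
import numpy as np
from scipy.spatial.transform import Rotation as R
from plant import ctrl
C=np.array([536.8,-34.,0]); YAW=0.088
RB=R.from_euler('z',YAW).as_matrix()
def box(p): return C+RB@np.array(p,float)
def quat(pitch,yaw=YAW,flip=False):
    """tool z points forward (yaw) and 'pitch' below the horizontal; closing axis horizontal"""
    z=np.array([np.cos(pitch)*np.cos(yaw),np.cos(pitch)*np.sin(yaw),-np.sin(pitch)])
    y=np.array([-np.sin(yaw),np.cos(yaw),0])*(-1 if flip else 1)
    q=R.from_matrix(np.c_[np.cross(y,z),y,z]).as_quat(); return np.r_[q[3],q[:3]],z
def tabpose(th,pitch,flip=False,back=0):
    p=box([80-193*np.cos(th),0,131+193*np.sin(th)])
    q,z=quat(pitch,flip=flip); return p+z*(ctrl.grip_depth-back),q
E
python3 - <<'E'
from vis import *; from geo import *
t,s=[dict(np.load(f"pics/{n}0.npz")) for n in("top","side")]
print("cap",tri(t,(347.3,213.4),s,(337.3,229.5)),plane(t,(347.3,213.4),85),plane(s,(337.3,229.5),85))
print("red",plane(t,(347,255),85),"honey",plane(t,(376,157),102),"mill",plane(t,(340,124),165), plane(t,(332,148),20))
print("tab",box([-113,0,131]))
for fl in(0,1):
  for p0,p1 in((.9,.3),(.7,.3),(1.1,.3),(.7,.1)):
    r=[]
    for th in np.linspace(0,1.9,9):
        j=ctrl.inverse_kinematics(*tabpose(th,p0+(p1-p0)*th/1.9,fl)); r.append(None if j is None else np.round(j,2).tolist())
    print(fl,p0,p1,r[0],r[4],r[-1],[x is not None for x in r])
E
```

```text
cap (array([ 537.83055717, -385.7686758 ,   80.72374236]), np.float64(0.01902646066329731)) [[ 537.26396988 -385.08524178   85.        ]] [[ 535.54434945 -385.36748434   85.        ]]
red [[ 451.99169556 -380.16095979   85.        ]] honey [[ 650.84857073 -447.35581897  102.        ]] mill [[ 702.084428   -366.83870235  165.        ]] [[ 696.23893601 -368.59516094   20.        ]]
tab [424.23725372 -43.93117058 131.        ]
0 0.9 0.3 None [0.07, -0.12, -0.01, 2.54, 3.62, 0.27, -1.95] [1.01, 0.55, -1.22, 2.3, 2.83, 0.73, -0.85] [False, False, False, False, True, True, True, True, True]
0 0.7 0.3 None None [1.01, 0.55, -1.22, 2.3, 2.83, 0.73, -0.85] [False, False, False, False, False, True, True, True, True]
0 1.1 0.3 [1.14, 0.26, -1.18, 2.47, 1.1, 0.21, 0.64] None [1.01, 0.55, -1.22, 2.3, 2.83, 0.73, -0.85] [True, False, True, False, False, True, True, True, True]
0 0.7 0.1 None None [-0.12, 0.4, 0.15, 2.43, 3.26, 1.16, -1.67] [False, False, False, False, False, False, False, True, True]
1 0.9 0.3 None [0.07, -0.12, -0.01, 2.54, 3.62, 0.27, 1.19] [1.01, 0.55, -1.22, 2.3, 2.83, 0.73, 2.29] [False, False, False, False, True, True, True, True, True]
1 0.7 0.3 None None [1.01, 0.55, -1.22, 2.3, 2.83, 0.73, 2.29] [False, False, False, False, False, True, True, True, True]
1 1.1 0.3 [1.14, 0.26, -1.18, 2.47, 1.1, 0.21, -2.5] None [1.01, 0.55, -1.22, 2.3, 2.83, 0.73, 2.29] [True, False, True, False, False, True, True, True, True]
1 0.7 0.1 None None [0.99, 0.79, -1.24, 2.37, 3.03, 1.07, 2.36] [False, False, False, False, False, False, False, True, True]
```

```bash
python3 - <<'E'
from geo import *
ps=np.arange(1.9,.25,-.15); print("pitch",np.round(ps,2))
for fl in(0,1):
  for th in (0,.3,.6,.9,1.2,1.4,1.6,1.7,1.8):
    r=[]
    for p in ps:
        j=ctrl.inverse_kinematics(*tabpose(th,p,fl)); r.append(" ---- " if j is None else f"{j[4]:.1f}/{j[6]:.1f}")
    print(fl,th,*r)
E
```

```text
pitch [1.9  1.75 1.6  1.45 1.3  1.15 1.   0.85 0.7  0.55 0.4 ]
0 0 -0.1/1.8 -0.1/1.8 -0.2/1.8 -0.2/1.9 -0.3/1.9 -0.3/2.0  ----   ----   ----   ----   ---- 
0 0.3 -0.1/1.8 -0.1/1.8 -0.1/1.8 -0.1/1.8 -0.0/1.7 0.2/1.5 -0.2/1.9  ----   ----   ----   ---- 
0 0.6 -0.1/1.7 -0.1/1.7 -0.1/1.7 -0.1/1.7 0.0/1.6 0.3/1.4 0.5/1.2  ----   ----   ----   ---- 
0 0.9 -0.1/1.7 -0.1/1.7 -0.1/1.7 -0.1/1.7 -0.0/1.7 0.2/1.5 0.4/1.2 0.6/1.1 4.1/-2.5  ----   ---- 
0 1.2 -0.1/1.7 -0.1/1.7 -0.1/1.8 -0.1/1.8 -0.1/1.7 -0.0/1.7 0.3/1.4 0.6/1.1  ----  3.2/-1.5  ---- 
0 1.4 -0.1/1.7 -0.1/1.7 -0.1/1.8 -0.1/1.8 -0.2/1.8 -0.1/1.8 0.0/1.7 0.4/1.3  ----  3.4/-1.7 3.2/-1.4
0 1.6 -0.1/1.7 -0.1/1.7 -0.2/1.8 -0.2/1.8 -0.2/1.8 -0.2/1.8 -0.3/1.9 -0.1/1.7  ----  3.2/-1.5 3.0/-1.2
0 1.7 -0.1/1.7 -0.1/1.7 -0.2/1.8 -0.2/1.8 -0.2/1.8 -0.3/1.9 -0.4/2.0 -0.7/2.3 1.3/0.4 2.7/-1.0 2.9/-1.1
0 1.8 -0.1/1.7 -0.1/1.7 -0.2/1.8 -0.2/1.8 -0.2/1.8 -0.3/1.9 -0.4/2.0 -0.7/2.3 1.4/0.4 2.5/-0.7 2.8/-0.9
1 0 -0.3/-1.1 -0.3/-1.1 -0.4/-1.1 -0.4/-1.1 -0.4/-1.1 -0.8/-0.6  ----   ----   ----   ----   ---- 
1 0.3 -0.3/-1.2 -0.2/-1.2 -0.2/-1.2 -0.1/-1.3 -0.0/-1.4 0.1/-1.5 -0.3/-1.2  ----   ----   ----   ---- 
1 0.6 -0.2/-1.2 -0.2/-1.2 -0.2/-1.3 -0.1/-1.4 0.0/-1.5 0.1/-1.6 0.2/-1.6  ----   ----   ----   ---- 
1 0.9 -0.2/-1.2 -0.2/-1.3 -0.2/-1.3 -0.1/-1.4 -0.0/-1.5 0.1/-1.5 0.1/-1.6 0.5/-2.0 4.1/0.7  ----   ---- 
1 1.2 -0.3/-1.2 -0.3/-1.2 -0.2/-1.3 -0.2/-1.3 -0.1/-1.4 -0.0/-1.5 -0.0/-1.5 0.0/-1.5  ----  3.2/1.7  ---- 
1 1.4 -0.3/-1.2 -0.3/-1.2 -0.3/-1.3 -0.2/-1.3 -0.2/-1.4 -0.1/-1.4 -0.1/-1.4 -0.0/-1.5  ----  3.4/1.4 3.2/1.7
1 1.6 -0.3/-1.2 -0.3/-1.2 -0.3/-1.2 -0.3/-1.3 -0.2/-1.3 -0.2/-1.4 -0.2/-1.4 -0.3/-1.2  ----  3.2/1.7 3.0/1.9
1 1.7 -0.4/-1.2 -0.3/-1.2 -0.3/-1.2 -0.3/-1.3 -0.3/-1.3 -0.2/-1.3 -0.2/-1.3 -0.4/-1.1 1.3/-2.7 2.7/2.1 2.9/2.1
1 1.8 -0.4/-1.2 -0.4/-1.2 -0.4/-1.2 -0.3/-1.2 -0.3/-1.3 -0.3/-1.3 -0.3/-1.3 -0.5/-1.1 1.4/-2.8 2.5/2.4 2.8/2.2
```

```bash
python3 - <<'E'
from geo import *
from vis import *
ctrl.command_gripper(0.7,25)
ctrl.reach(*tabpose(0,1.3,1,back=110))
p,q=tabpose(0,1.3,1); ctrl.move_linear(p,150,rot=q)
ctrl.command_gripper(0.0,25); o=ctrl.observe()
print(o["time_s"],o["width"],o["gripper_force"],o["force"],np.round(o["tcp_pos"]-p,1))
c=ctrl.read_camera("side"); cv2.imwrite("pics/s1.png",c["pixels"][:,:,::-1])
E
```

```text
4.0417 0.3423310051617307 27.889409959316254 [-3.21502601 -1.64255531  7.1165027 ] [ 0.3 -0.2  0.7]
```

View pics/s1.png

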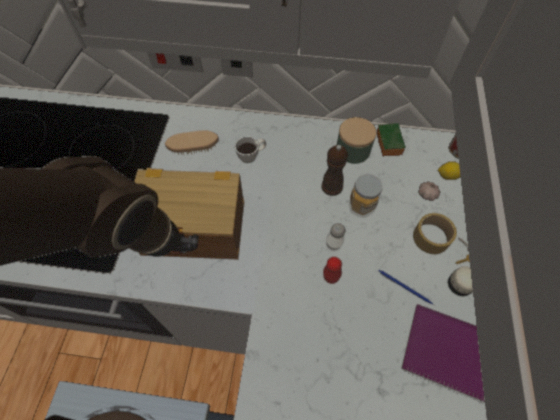

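The gripper is over the tab around (170,235) and the width of 0.34 (29 mm) matches the 30 mm tab, so it is gripped. Next is the arc.

```bash
python3 - <<'E'
from geo import *
from vis import *
for i,th in enumerate(np.linspace(0,1.68,15)[1:]):
    pitch=1.3-.45*min(1,th/1.4)
    p,q=tabpose(th,pitch,1)
    try: ctrl.move_linear(p,110,rot=q)
    except ctrl.IKError as e: print("IK",th,e); break
    o=ctrl.observe(); f=np.linalg.norm(o["force"])
    print(round(th,2),round(o["time_s"],1),round(o["width"],2),np.round(o["force"]),np.round(o["joints"][4],2))
    if f>50: break
c=ctrl.read_camera("side"); cv2.imwrite("pics/s2.png",c["pixels"][:,:,::-1])
E
```

```text
0.12 4.5 0.34 [-0. -4. -1.] -0.21
0.24 4.8 0.34 [-0. -3. -1.] -0.02
0.36 5.2 0.35 [-1. -4.  0.] 0.1
0.48 5.6 0.34 [-2. -5.  1.] 0.17
0.6 5.9 0.34 [-2. -4.  2.] 0.21
0.72 6.3 0.35 [-2. -4.  2.] 0.22
0.84 6.7 0.34 [ 0. -4. -0.] 0.23
0.96 7.0 0.34 [ 3. -5. -4.] 0.23
1.08 7.4 0.35 [ 2. -4. -4.] 0.22
1.2 7.8 0.35 [ 2. -2. -4.] 0.19
1.32 8.1 0.35 [-1. -2. -0.] 0.14
1.44 8.5 0.35 [-1. -1.  5.] 0.05
1.56 8.8 0.35 [-2. -1.  6.] -0.15
1.68 9.3 0.35 [-1.  1.  6.] -0.47
```

View pics/s2.png

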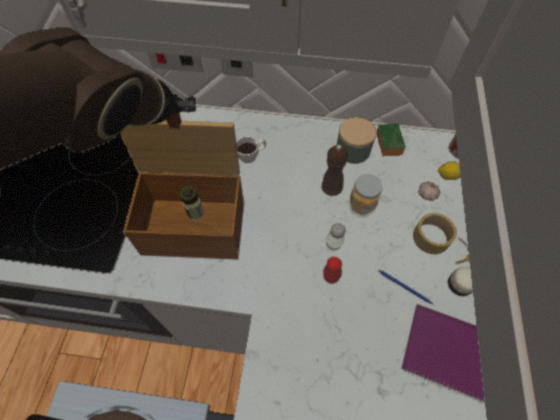

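The lid stands past upright, held near (175,105). The box is open with the spice jar inside, its cap at about (189,192). I'll release, back off and check.

```bash
python3 - <<'E'
from geo import *
from vis import *
ctrl.command_gripper(0.75)
p,q=tabpose(1.68,.85,1,back=70); ctrl.move_linear(p,120,rot=q)
ctrl.pause(.3)
q,_=quat(np.pi/2,0,1)
ctrl.reach([500,-385,230],q)
o=ctrl.observe(); print(o["time_s"],o["force"])
for n in("side","top"):
    c=ctrl.read_camera(n); np.savez(f"pics/{n}3.npz",**c)
    cv2.imwrite(f"pics/{n}3.png",c["pixels"][:,:,::-1])
E
python3 -c "
import cv2,numpy as np
a=cv2.imread('pics/top3.png')[90:300,80:360];b=cv2.imread('pics/side3.png')[70:280,100:380]
cv2.imwrite('pics/c3.png',cv2.resize(np.hstack([a,b]),(800,300)))"
```

```text
12.6667 [0.36003971 0.79577606 1.0656383 ]
```

View pics/c3.png

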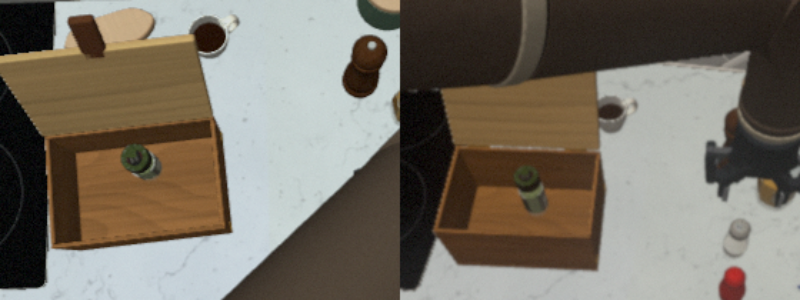

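The lid rests open, leaning back. The jar's cap is at about (174.5,199) in the top view and (189,192.5) in the side view, and the shaker is untouched.

```bash
python3 - <<'E'
from vis import *; from geo import *
t,s=[dict(np.load(f"pics/{n}3.npz")) for n in("top","side")]
p,e=tri(t,(174.5,199.2),s,(188.9,192.5)); print("jar",p,e,"box",RB.T@(p-C))
q,_=quat(np.pi/2,0,1); S=np.array([537.3,-385.4,0])
ctrl.command_gripper(0.75,25)
g=78-ctrl.grip_depth
ctrl.reach(S+[0,0,170],q); ctrl.move_linear(S+[0,0,g],120)
ctrl.command_gripper(0.0,25); o=ctrl.observe(); print(o["time_s"],o["width"]*85,o["gripper_force"],np.round(o["force"],1),o["tcp_pos"])
ctrl.move_linear(S+[0,0,g+170],150); o=ctrl.observe(); print(o["width"]*85,o["time_s"])
for n in("side","top"):
    c=ctrl.read_camera(n); np.savez(f"pics/{n}4.npz",**c); cv2.imwrite(f"pics/{n}4.png",c["pixels"][:,:,::-1])
E
python3 -c "
import cv2,numpy as np
a=cv2.imread('pics/top4.png')[90:300,230:510];b=cv2.imread('pics/side4.png')[130:340,220:500]
cv2.imwrite('pics/c4.png',cv2.resize(np.hstack([a,b]),(800,300)))"
```

```text
jar [571.88871454 -33.78971258 111.3473743 ] 0.9246066368435817 box [ 34.97142011  -2.87434938 111.3473743 ]
14.8167 31.937735983536516 24.77569823939575 [0.1 0.1 3.8] [ 537.82316938 -385.65419806   60.04492968]
32.414879597958425 16.1
```

View pics/c4.png

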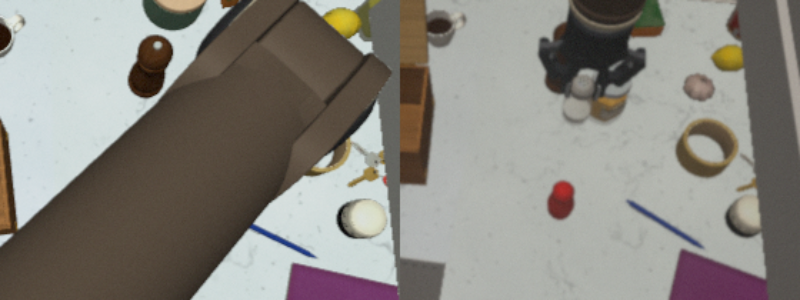

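The shaker hangs upright in the gripper at about (580,95) in the right-hand crop, with the honey jar and mill in place. I'll put it at box (-10,-65), clear of the jar at (35,-3).

```bash
python3 - <<'E'
from vis import *; from geo import *
q,_=quat(np.pi/2,YAW,1); g=78-ctrl.grip_depth
P=box([-10,-65,0])
ctrl.move_linear(P+[0,0,g+165],200,rot=q)
ctrl.move_linear(P+[0,0,g+16],120)
for h in (12,10,8,7,6,5):
    ctrl.move_linear(P+[0,0,g+h],30); ctrl.pause(.1); o=ctrl.observe(); print(h,np.round(o["force"],1),round(o["tcp_pos"][2]-g,1))
    if o["force"][2]>5: break
ctrl.command_gripper(0.6); ctrl.pause(.2)
ctrl.move_linear(P+[0,0,g+165],120)
q0,_=quat(np.pi/2,0,1); ctrl.reach([400,-330,300],q0)
o=ctrl.observe(); print(o["time_s"],np.round(o["force"],1))
for n in("side","top"):
    c=ctrl.read_camera(n); np.savez(f"pics/{n}5.npz",**c); cv2.imwrite(f"pics/{n}5.png",c["pixels"][:,:,::-1])
E
python3 -c "
import cv2,numpy as np
a=cv2.imread('pics/top5.png')[90:300,80:360];b=cv2.imread('pics/side5.png')[70:280,100:380]
cv2.imwrite('pics/c5.png',cv2.resize(np.hstack([a,b]),(800,300)))"
```

```text
12 [ 0.1  4.4 -0.7] 12.0
10 [0.1 6.5 0.6] 9.9
8 [ 0.8  9.5 -0.3] 7.9
7 [0.5 9.9 1.3] 7.0
6 [-0.5 10.5  6.4] 6.7
24.0333 [-0.4  0.2 -0.2]
```

View pics/c5.png

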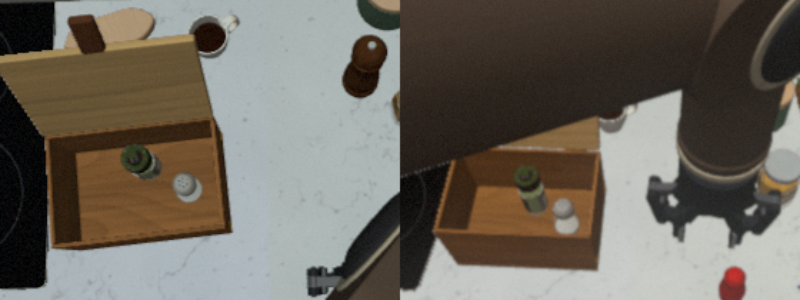

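The shaker stands in the box right of the jar (cap at about (209,217) top and (215.5,215.6) side), the jar is unmoved and the lid is open. I'll check cap height, then hand in.

```bash
python3 - <<'E'
from vis import *; from geo import *
t,s=[dict(np.load(f"pics/{n}5.npz")) for n in("top","side")]
p,e=tri(t,(208.8,217.4),s,(215.5,215.6)); b=RB.T@(p-C); print(b,e)
if abs(b[2]-92)<10 and np.hypot(b[0]+10,b[1]+65)<15: print(ctrl.finish_job())
E
```

```text
[ -4.87850066 -64.67353612  77.3670055 ] 2.654877467427605
```

```bash
python3 - <<'E'
from vis import *; from geo import *
out=[]
for n,(u0,v0) in (("top",(190,198)),("side",(196,195))):
    c=dict(np.load(f"pics/{n}5.npz")); im=cv2.resize(c["pixels"][v0:v0+40,u0:u0+40,::-1],None,fx=9,fy=9)
    for h in(96,76,6):
        P=c["view"][:3,:3]@box([-8,-65,h])+c["view"][:3,3]; uv=c["camera_matrix"]@[P[0],-P[1],-P[2]]; uv=uv[:2]/uv[2]
        cv2.circle(im,tuple(int((a-b+.5)*9) for a,b in zip(uv,(u0,v0))),3,(0,0,255),-1)
    out.append(im)
cv2.imwrite("pics/c6.png",np.hstack(out))
E
```

```text
(no output)
```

View pics/c6.png

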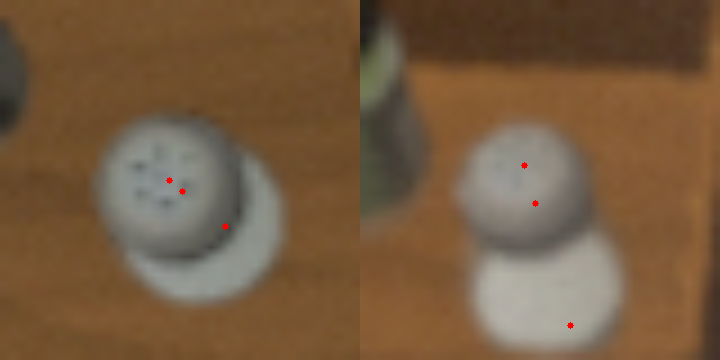

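The predicted axis of an upright shaker (red dots) fits the cap and body to within about 1 px in both views: body centre about (198,217) against a predicted (200,212) on the left. So it stands upright.

```bash
python3 -c "
from plant import ctrl
print(ctrl.finish_job())"
```

```text
the job is handed in; nothing more can be done
None
```

I handed the job in at about 24 s of the 64 s limit, but the simulator returned no verdict. In the last pictures the lid is open on its own, the salt shaker stands upright in the box beside the spice jar, and the honey jar and pepper mill look untouched.

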